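Turn the divider of the recipe binder

TASK

The recipe binder has to be turned to its next section: gently slide the tomato tin that weighs down the left-hand page off the binder so that it stands upright on the worktop, then push the green-tabbed divider up and over the rings with your fingertips and press it down until it lies flat on the left-hand page. Only push, with light force: grip nothing and do not lift or tip the tin; leave the orange-tabbed divider on the right-hand side and everything else on the worktop where it is.

Things in the scene. Friction and masses are not known exactly. Their poses are not given: they have to be found in the camera images.
- binder: Ring binder lying open, fixed, dark grey covers, 354 mm wide (y), 230 mm along its spine (x). Origin: under the middle of the spine, on the worktop; x along the spine away from the robot, y left, z up. Covers 3.5 mm thick, reaching 177 mm to each side. Left page: top 6.5 mm above the worktop, from 11 to 152 mm left of the spine line; right stack: top 13.5 mm.
- rings (a point): Middle of the line through the ring centres, 16 mm above the worktop over the spine line, about which the dividers turn (along the binder's x). Three steel wire rings of 14 mm radius, at the middle and 80 mm to either side along the spine; their tops are 31 mm above the worktop.
- tin: Short tomato tin, diameter 75 mm, height 58 mm, about 0.25 kg, upright on the left page, 90 to 115 mm left of the spine line. Origin: centre of its underside; z up. Slides when pushed at half height or lower; it drops 3 mm off the page's edge and 3.5 mm off the cover's edge. The divider cannot lie flat while it is there.
- green_leaf (a joint): Angle of the green-tabbed divider: 0 = flat on the right, 1.57 = upright, 3.14 = level on the left, stops hard at 3.19 (free edge on the left page). Stiff leaf, 3 mm thick, 210 mm along the spine, free edge 160 mm from the turning line. Starts half raised (0.65 to 1.05). Hinge friction keeps it wherever it is left, also short of flat; 1 to 2 N at the free edge move it.
- green_leaf_edge (a point): Middle of the green divider's free edge, 160 mm from the turning line (the green tab sticks out 16 mm further, from 7 to 53 mm beyond this point away from the robot).
- orange_leaf (a joint): Angle of the orange-tabbed divider, same size, hinge and sense; it lies below the green one on the right, slightly raised (0.08 to 0.2 rad).
- garlic: Garlic bulb, about 60 mm, on the worktop right of the binder. Origin: underside. Leave alone.
- bowl: Small white bowl, 115 mm across, 51 mm high, behind the binder. Origin: underside. Leave alone.
- opener: Bottle opener with dark handle, 174 mm long, 20 mm high, lying right of the binder. Leave alone.
- pepper: Dark wooden pepper mill, 55 mm across, 197 mm high, behind the binder. Leave alone.
- spice: Spice jar with red cap, 45 mm across, 106 mm high, behind the binder. Leave alone.
Things that resemble listed ones, but are neither listed nor needed, are in the scene too. Leave any red look-alike of the tin alone.

How it is judged:
By the outcome, as a careful person would: the job done as asked, in the order asked, and still so for the second after the job is handed in, with the robot touching nothing.
It also fails if it takes over 53 s, if anything falls off the work surface, if the arm or the gripper's body presses on something with over 40 N, if the wrist force passes 120 N, or if a joint passes its speed limit or range.

ROBOT

A 6-joint arm with a two-finger parallel gripper is mounted at the origin on a cart in front of the work surface, level with it; the furniture and walls round the work are solid. World frame = base frame: x ahead of the robot, y to its left, z up, the work surface at z = 0. Lengths are in m, angles in rad, forces in N, time in s.
With the tool pointing down it reaches from about 0.375 to 0.825 m from the base axis. Payload 5.5 kg.
Tool frame: the origin (TCP) lies at the very end of the fingers, on their centre line; the grasp point (between the pads) lies 19 mm behind it (ctrl.grasp_offset is the distance from the TCP to the grasp point, in m); x points along the fingers, y is the direction in which the jaws open and shut, and the axes are right-handed (so a half turn about x gives the same grasp; the last joint's range is limited). The gripper opens to 85 mm and grips with 20 to 120 N. Pads are 22 mm wide; open, the fingers measure 114 mm over their backs; the gripper's body (76 mm by 85 mm) begins 54 mm behind the grasp point. The pads swing forward as they close: fully open they stand 13 mm farther back than shut.
Start: joints at [-1.307, 0.314, -0.047, 1.21, 0, 1.571], TCP at [0.156, -0.579, 0.231] pointing down, gripper open.
Joint ranges: [-2.67, 2.67], [-0.69, 1.73], [-1.03, 1.25], [-2.08, 2.16], [-1.42, 1.45], [-3.14, 3.14]. Speed limits (rad/s): [2.39, 2.39, 3.01, 3.14, 3.14, 3.14].

INTERFACE

Orientations are given as a unit quaternion [x, y, z, w].
In Python, from workcell import telemetry, imaging, order, ctrl gives the robot as it stands.
- The arm moves only by the shell command python3 -m inch 'ROWS' [FORCE]. ROWS is JSON, a list of rows, each a list of 3 entries, a list of its own where there are three numbers: the turn, a rotation vector about the tool's x, y, z in rad, then the shift along the tool's x, y, z in cm, then the finger opening in cm, from 0 to 8.54. In form: [[[wx, wy, wz], [tx, ty, tz], jaw], ...]. A call has 1 to 8 rows; each row is the pose to reach, as a shift and turn from the pose measured when the call began, along the tool's axes at that moment; what a row does not reach only later rows make up. A row lasts 1/10 s, in which the tool goes at most 50 mm and 8.59 degrees, less where a joint would pass 70% of its speed; a pose out of reach is approached as far as the arm can. A call with a gripper value outside its range is refused whole. The fingers move at their own pace and stop on an object; FORCE is the grip in N (left out, the last holds). Time passes only in rows, so rows that repeat a pose let the fingers close. It gives the time, the measured TCP pose, the force and the opening at its end, in the units of the state.
- telemetry.sense(): the state, without advancing time (a new reading comes with each control period).
- imaging.capture(name): name is "scene" or "top" or "wrist"; returns the picture (480x640x3 uint8, red, green, blue); there is no depth.
- imaging.camera_info(name): a dict with "fx", "fy", "cx", "cy" (pixels), "T" (4x4, takes a point from camera to world coordinates). Camera axes: x right, y down, z forward; pixel columns grow to the right and rows downward; lengths in m; the calibration is good to about 2 mm. A picture is of the moment at which its call begins: read the wrist's pose just before it. camera_info takes no time and is no camera call; for the wrist camera it gives the pose at the moment of the call.
- order.finish_job(): hands the job in, once; it reports no verdict.
The state is a dict: "t": time; "joint_positions": joint angles; "joint_vel": joint speeds; "joint_efforts": joint torques, N m; "tcp_pos": TCP position; "tcp_rot": TCP orientation; "wrist_force": force on the tool from outside, world axes, zero at the start; "torque": the same for the moment, N m; "width": finger opening in m.
Only numpy, scipy, OpenCV 4.12 (cv2) and the standard library are available. Lean on these libraries where they do the work, as an engineer would, in place of code of your own. Each camera call takes 0.05 s, during which the arm holds its last target. There are 200 camera calls.

## Working session

There is one attempt and no reset: what is moved stays moved. The work goes in short steps, Python scripts to look and compute and a shell command to move; the robot and the scene stay as the last step left them, time stands still between calls to the robot, and variables do not carry over. Pictures are saved under pics/ and viewed, about 8 in all and at most 12, crops included, and the job is handed in when it is done.

```bash
mkdir -p pics; ls; python3 - <<'E'
from workcell import telemetry, imaging, ctrl
import cv2,numpy as np
s=telemetry.sense(); print(s)
for n in("scene","top"):
    im=imaging.capture(n); cv2.imwrite(f"pics/{n}0.png",im[:,:,::-1]); i=imaging.camera_info(n); print(n,i['fx'],i['fy'],i['cx'],i['cy'],np.round(i['T'],4).tolist())
E
```

```text
pics
{'t': 0.0, 'joint_positions': array([-1.30699927e+00,  3.14241807e-01, -4.80748038e-02,  1.21018684e+00,
       -8.70504871e-06,  1.57080141e+00]), 'joint_vel': array([-3.18815400e-05,  8.41779583e-04,  4.66157262e-04, -1.86117520e-03,
       -4.17423055e-04,  3.34955587e-04]), 'joint_efforts': array([-1.27604577e-03, -5.39584529e+01,  3.39753377e+01,  1.88524736e-02,
       -2.47010812e-04,  2.57313854e-05]), 'tcp_pos': array([ 0.15629696, -0.57869271,  0.23042697]), 'tcp_rot': array([-0.7008824 , -0.09359225,  0.70104726, -0.09239643]), 'wrist_force': array([ 0.0781214 ,  0.06269289, -0.17014055]), 'torque': array([-0.01803363,  0.02616763,  0.02495359]), 'width': 0.08557334979542675}
scene 533.8210705136548 533.8210705136548 315.6989980889526 234.46968242279146 [[-0.8564, -0.3165, 0.4079, 0.0349], [-0.5159, 0.4947, -0.6993, 0.9632], [0.0196, -0.8094, -0.587, 0.857], [0.0, 0.0, 0.0, 1.0]]
top 464.1335742660749 464.1335742660749 326.53928291333153 234.19306464823055 [[0.2858, -0.9365, 0.2034, 0.3621], [-0.9583, -0.2805, 0.0549, -0.0772], [0.0057, -0.2106, -0.9776, 1.2336], [0.0, 0.0, 0.0, 1.0]]
```

View pics/top0.png

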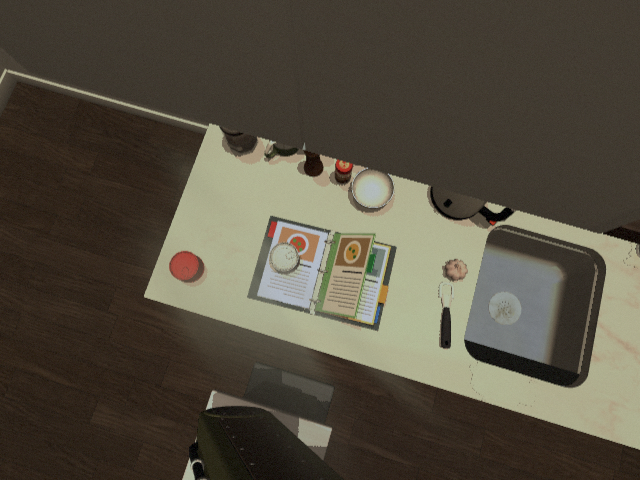

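View pics/scene0.png

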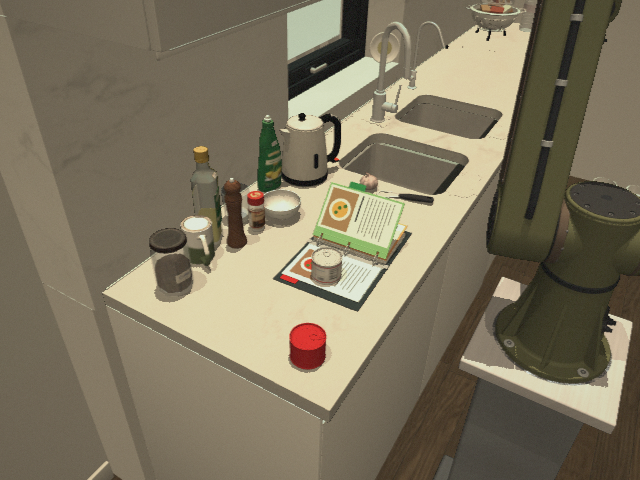

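The tin on the left page is at top (285,259) and scene (327,266). The red tin, which sits off the binder at top (186,266) and scene (308,345), is the look-alike. The green leaf is half raised, near top (348,275). Next I'll enlarge both views to confirm and measure.

```bash
python3 - <<'E'
import cv2,numpy as np
a=cv2.imread("pics/top0.png")[205:345,240:410]; b=cv2.imread("pics/scene0.png")[175:315,265:415]
a=cv2.resize(a,None,fx=4,fy=4,interpolation=cv2.INTER_CUBIC); b=cv2.resize(b,None,fx=4,fy=4,interpolation=cv2.INTER_CUBIC)
cv2.imwrite("pics/ta.png",a);cv2.imwrite("pics/sa.png",b)
E
```

```text
(no output)
```

View pics/ta.png

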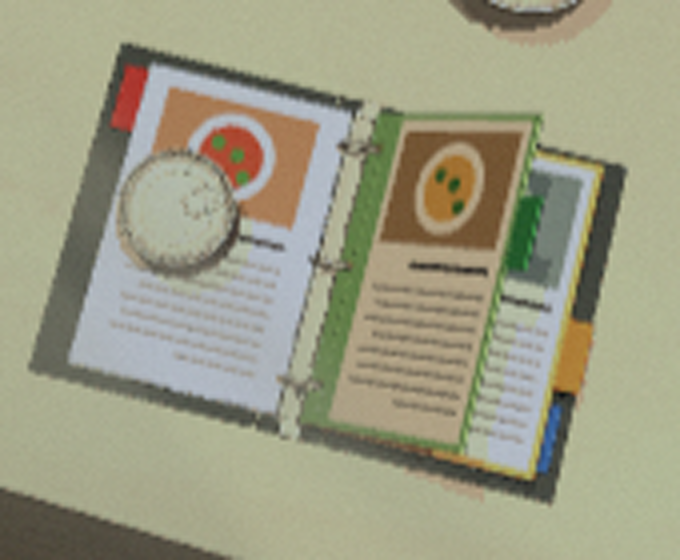

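View pics/sa.png

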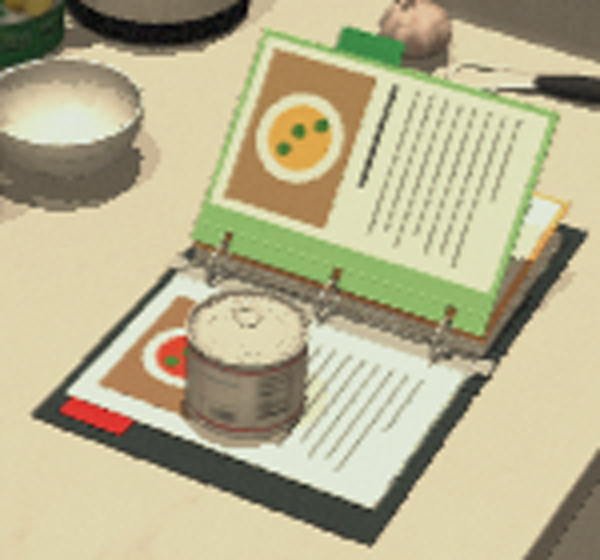

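The enlarged crops confirm the tin: plain metal with its lid up, on the left page. Its top centre is at (178,212) in the top crop and (248,322) in the scene crop. Binder corners and the leaf's free-edge corners are clear in both, so I'll fit everything at once.

```bash
cat > h.py <<'E'
import numpy as np
from workcell import telemetry, imaging
from scipy.spatial.transform import Rotation as R
def proj(n,p):
    i=imaging.camera_info(n); T=np.array(i['T']); q=(np.asarray(p)-T[:3,3])@T[:3,:3]
    return np.array([i['cx']+i['fx']*q[0]/q[2], i['cy']+i['fy']*q[1]/q[2]])
def b2w(v,p):
    c,s=np.cos(v[2]),np.sin(v[2]); return np.array([v[0]+c*p[0]-s*p[1], v[1]+s*p[0]+c*p[1], p[2]])
def leaf(th,x,r=.16): return [x,-r*np.cos(th),.016+r*np.sin(th)]
E
python3 - <<'E'
from h import *
from scipy.optimize import least_squares
t=lambda u,v:np.array([240+u/4,205+v/4]); s=lambda u,v:np.array([265+u/4,175+v/4])
def f(v):
    th=v[3]; tin=[v[4],v[5],.0645]
    L=[("top",[.115,.177,.0035],t(122,43)),("top",[.115,-.177,.0035],t(625,165)),("top",[-.115,-.177,.0035],t(552,502)),("top",[-.115,.177,.0035],t(32,372)),
    ("scene",[.115,.177,.0035],s(35,415)),("scene",[-.115,.177,.0035],s(375,545)),("scene",[-.115,-.177,.0035],s(587,232)),
    ("top",leaf(th,.105),t(541,115)),("top",leaf(th,-.105),t(465,455)),("scene",leaf(th,.105),s(267,30)),("scene",leaf(th,-.105),s(557,117)),
    ("top",tin,t(178,212)),("scene",tin,s(248,322))]
    return np.concatenate([proj(n,b2w(v,p))-m for n,p,m in L])
r=least_squares(f,[.6,.0,0.,.9,.0,.1]); print(np.round(r.x,4)); print(np.round(r.fun.reshape(-1,2),1).tolist())
v=r.x
print("tin",b2w(v,[v[4],v[5],.0065]),"edge",b2w(v,leaf(v[3],0)))
def gp(n,u,w,z):
    i=imaging.camera_info(n);T=np.array(i['T']);d=T[:3,:3]@[(u-i['cx'])/i['fx'],(w-i['cy'])/i['fy'],1];return np.round(T[:3,3]+d*(z-T[2,3])/d[2],3)
for n,u,w,z in [("top",186,260,.058),("top",445,310,.01),("top",456,269,.03),("top",372,189,.05),("top",313,168,.1),("top",145,297,0),("top",211,125,0),("top",345,165,.1)]: print(n,u,w,gp(n,u,w,z))
E
```

```text
[ 0.5166 -0.0256  0.0497  0.8186  0.0056  0.1007]
[[-1.4, -0.1], [-0.4, -0.2], [-0.5, 0.1], [-1.9, -0.0], [-0.6, -1.0], [0.1, -1.0], [0.3, -1.3], [0.5, -0.2], [0.1, 0.2], [-0.1, -1.0], [1.3, -1.6], [-0.5, -1.0], [1.0, -0.4]]
tin [0.51723236 0.07525208 0.0065    ] edge [ 0.52204802 -0.13480872  0.13282864]
top 186 260 [0.439 0.314 0.058]
top 445 310 [ 0.512 -0.362  0.01 ]
top 456 269 [ 0.62  -0.361  0.03 ]
top 372 189 [ 0.761 -0.092  0.05 ]
top 313 168 [0.755 0.07  0.1  ]
top 145 297 [0.319 0.402 0.   ]
top 211 125 [0.83 0.4  0.  ]
top 345 165 [ 0.787 -0.007  0.1  ]
```

Fit is good to about 1 px: spine at (0.517, -0.026), yaw 0.05, leaf 0.82 rad, and the tin 101 mm left of the spine, inside the given 90–115. The red tin at (0.44, 0.31) leaves enough room for a 125 mm push.

Plan:
1. Cradle the tin low with the parted fingertips and push it left.
2. Push the leaf over with the fingertips.

I'll write a helper that works out the rows.

```bash
cat >> h.py <<'E'
V=[.5166,-.0256,.0497]
def rows(ts,tilt=0.):
    """ts: binder-frame TCP targets; jaws along binder x; tilt>0: tips lead towards +y"""
    s=telemetry.sense(); R0=R.from_quat(s['tcp_rot']); p0=s['tcp_pos']
    B=R.from_euler('z',V[2]).as_matrix()
    x=B@[0,np.sin(tilt),-np.cos(tilt)]; best=None
    for sg in(1,-1):
        y=sg*B[:,0]; Rt=R.from_matrix(np.c_[x,y,np.cross(x,y)]); w=(R0.inv()*Rt).as_rotvec()
        if best is None or np.linalg.norm(w)<np.linalg.norm(best): best=w
    pb=B.T@(p0-[V[0],V[1],0])
    print("t %.2f binder-frame tcp %s F %s w %.3f j6 %.2f"%(s['t'],np.round(pb,4),np.round(s['wrist_force'],1),s['width'],s['joint_positions'][5]))
    print("turn",np.round(best,3))
    for q in ts: print(q,"->",np.round(100*R0.inv().apply(b2w(V,q)-p0),2).tolist())
E
python3 -c "
from h import *
rows([[.0056,-.2,.25],[.0056,.034,.22],[.0056,.034,.12]],.15)"
```

```text
t 0.10 binder-frame tcp [-0.3873 -0.5345  0.2305] F [0.3 0.3 0.5] w 0.085 j6 1.57
turn [-1.354  0.125 -0.1  ]
[0.0056, -0.2, 0.25] -> [-1.91, -24.35, -45.5]
[0.0056, 0.034, 0.22] -> [1.13, -47.21, -50.47]
[0.0056, 0.034, 0.12] -> [11.13, -47.19, -50.47]
```

```bash
python3 -m inch '[[[-0.14,0.01,-0.01],[-1,-3,-5],4],[[-0.28,0.02,-0.02],[-1.9,-6,-10],4],[[-0.42,0.03,-0.03],[-1.9,-9,-15],4],[[-0.56,0.05,-0.04],[-1.9,-12,-20],4],[[-0.7,0.06,-0.05],[-1.9,-15,-25],4],[[-0.84,0.08,-0.06],[-1.9,-18,-30],4],[[-0.98,0.09,-0.07],[-1.9,-21,-35],4],[[-1.1,0.1,-0.08],[-1.9,-24,-40],4]]' 20; python3 -c "
from h import *
rows([[.0056,.034,.22],[.0056,.034,.12]],.15)"
```

```text
t: 0.9
tcp_pos: [0.4337, -0.2901, 0.2496]
tcp_rot: [0.577, 0.478, -0.516, 0.415]
wrist_force: [1.2, -0.2, -0.4]
width: 0.0397
t 0.90 binder-frame tcp [-0.096  -0.26    0.2496] F [ 1.2 -0.2 -0.4] w 0.040 j6 1.11
turn [-0.249  0.025 -0.018]
[0.0056, 0.034, 0.22] -> [6.69, 2.64, -30.41]
[0.0056, 0.034, 0.12] -> [16.62, 2.79, -29.18]
```

```bash
python3 -m inch '[[[-0.1,0.01,0],[0.3,0.4,-4.5],4],[[-0.2,0.02,-0.01],[1,0.8,-9],4],[[-0.249,0.025,-0.018],[2,1.2,-13.5],4],[[-0.249,0.025,-0.018],[3,1.6,-18],4],[[-0.249,0.025,-0.018],[4.5,2,-22.5],4],[[-0.249,0.025,-0.018],[6,2.4,-27],4],[[-0.249,0.025,-0.018],[6.69,2.64,-30.4],4],[[-0.249,0.025,-0.018],[6.69,2.64,-30.4],4]]'; python3 - <<'E'
from h import *; import cv2
rows([[.0056,.034,.12],[.0056,.034,.06],[.0056,.034,.012]],.15)
im=imaging.capture("wrist"); cv2.imwrite("pics/w1.png",im[:,:,::-1])
E
```

```text
t: 1.7
tcp_pos: [0.5204, 0.0123, 0.2191]
tcp_rot: [0.521, 0.551, -0.448, 0.473]
wrist_force: [-0.2, 0.2, 0.1]
width: 0.0403
t 1.70 binder-frame tcp [0.0057 0.0377 0.2191] F [-0.2  0.2  0.1] w 0.040 j6 1.44
turn [ 0.005 -0.001  0.002]
[0.0056, 0.034, 0.12] -> [9.74, -0.0, 1.86]
[0.0056, 0.034, 0.06] -> [15.67, 0.0, 2.76]
[0.0056, 0.034, 0.012] -> [20.42, 0.01, 3.48]
```

View pics/w1.png

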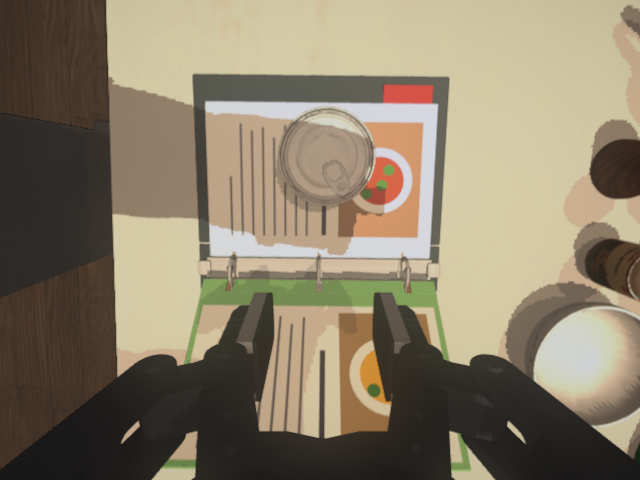

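The wrist view shows the tin centred at column 327 between the fingers (midline about 322), with clear space between the rings (row 265) and the tin (row 205). I'll go down there.

```bash
python3 -m inch '[[[0,0,0],[4,0,0.7],4],[[0,0,0],[8,0,1.4],4],[[0,0,0],[12,0,2],4],[[0,0,0],[15.7,0,2.6],4],[[0,0,0],[18,0,2.9],4],[[0,0,0],[20.2,0,3.2],4],[[0,0,0],[20.2,0,3.2],4]]'; python3 -c "
from h import *
rows([[.0056,.034,.012],[.0056,.06,.012],[.0056,.185,.012]],.15)"
```

```text
t: 2.45
tcp_pos: [0.517, 0.0078, 0.0121]
tcp_rot: [0.52, 0.551, -0.451, 0.471]
wrist_force: [-0.0, -0.2, 0.2]
width: 0.0401
t 2.45 binder-frame tcp [0.0021 0.0333 0.0121] F [-0.  -0.2  0.2] w 0.040 j6 1.44
turn [ 0.001 -0.     0.007]
[0.0056, 0.034, 0.012] -> [0.02, 0.36, -0.06]
[0.0056, 0.06, 0.012] -> [0.41, 0.36, -2.64]
[0.0056, 0.185, 0.012] -> [2.27, 0.39, -15.0]
```

```bash
python3 -m inch '[[[0,0,0],[0.13,0.36,-0.9],4],[[0,0,0],[0.25,0.36,-1.6],4],[[0,0,0],[0.33,0.36,-2.1],4],[[0,0,0],[0.38,0.36,-2.4],4],[[0,0,0],[0.43,0.36,-2.7],4],[[0,0,0],[0.48,0.36,-3],4],[[0,0,0],[0.54,0.36,-3.4],4],[[0,0,0],[0.6,0.36,-3.8],4]]'; python3 -c "
from h import *
rows([[.0056,.185,.012]],.15)"
```

```text
t: 3.25
tcp_pos: [0.5191, 0.0463, 0.0121]
tcp_rot: [0.521, 0.551, -0.451, 0.471]
wrist_force: [0.5, -2.1, 1.7]
width: 0.0401
t 3.25 binder-frame tcp [0.0061 0.0717 0.0121] F [ 0.5 -2.1  1.7] w 0.040 j6 1.51
turn [0.001 0.001 0.006]
[0.0056, 0.185, 0.012] -> [1.7, -0.03, -11.2]
```

Contact at 2 N. I'll keep going slowly.

```bash
python3 -m inch '[[[0,0,0],[0.07,0,-0.45],4],[[0,0,0],[0.14,0,-0.9],4],[[0,0,0],[0.2,0,-1.35],4],[[0,0,0],[0.27,0,-1.8],4],[[0,0,0],[0.34,0,-2.25],4],[[0,0,0],[0.41,0,-2.7],4],[[0,0,0],[0.48,0,-3.15],4],[[0,0,0],[0.54,0,-3.6],4]]';  python3 - <<'E'
from h import *; import cv2
rows([[.0056,.185,.012]],.15)
im=imaging.capture("scene")[175:325,235:415]; cv2.imwrite("pics/s2.png",cv2.resize(im,None,fx=3,fy=3,interpolation=2)[:,:,::-1])
E
```

```text
t: 4.05
tcp_pos: [0.5172, 0.0831, 0.0121]
tcp_rot: [0.521, 0.551, -0.451, 0.471]
wrist_force: [0.8, -2.5, 0.6]
width: 0.0401
t 4.05 binder-frame tcp [0.006  0.1085 0.0121] F [ 0.8 -2.5  0.6] w 0.040 j6 1.58
turn [0.001 0.001 0.006]
[0.0056, 0.185, 0.012] -> [1.15, -0.02, -7.56]
```

View pics/s2.png

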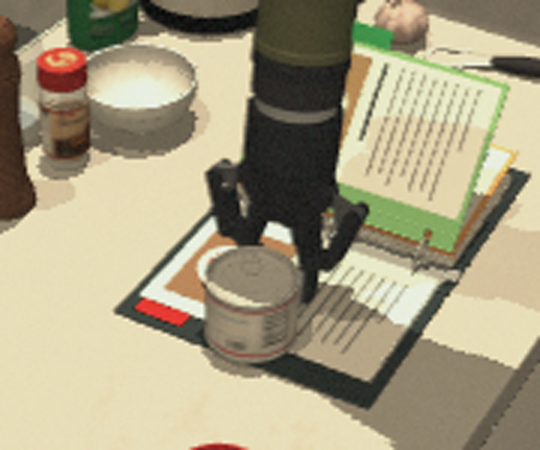

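The tin is upright at crop (253,300), cradled evenly and now crossing the page edge. I'll go slower for the drops.

```bash
python3 -m inch '[[[0,0,0],[0.05,0,-0.32],4],[[0,0,0],[0.1,0,-0.64],4],[[0,0,0],[0.14,0,-0.96],4],[[0,0,0],[0.19,0,-1.28],4],[[0,0,0],[0.24,0,-1.6],4],[[0,0,0],[0.29,0,-1.92],4],[[0,0,0],[0.34,0,-2.24],4],[[0,0,0],[0.39,0,-2.56],4]]'
python3 -m inch '[[[0,0,0],[0.05,0,-0.32],4],[[0,0,0],[0.1,0,-0.64],4],[[0,0,0],[0.14,0,-0.96],4],[[0,0,0],[0.19,0,-1.28],4],[[0,0,0],[0.24,0,-1.6],4],[[0,0,0],[0.29,0,-1.92],4],[[0,0,0],[0.34,0,-2.24],4],[[0,0,0],[0.39,0,-2.56],4]]'; python3 -c "
from h import *
rows([[.0056,.185,.012]],.15)"
```

```text
t: 4.9
tcp_pos: [0.5153, 0.1101, 0.0118]
tcp_rot: [0.52, 0.551, -0.451, 0.471]
wrist_force: [-0.4, -1.2, -0.7]
width: 0.0402
t: 5.7
tcp_pos: [0.514, 0.1362, 0.0118]
tcp_rot: [0.52, 0.552, -0.451, 0.471]
wrist_force: [0.6, -1.2, -1.3]
width: 0.0397
t 5.70 binder-frame tcp [0.0054 0.1618 0.0118] F [ 0.6 -1.2 -1.3] w 0.040 j6 1.69
turn [ 0.001 -0.001  0.007]
[0.0056, 0.185, 0.012] -> [0.33, 0.02, -2.3]
```

```bash
python3 -m inch '[[[0,0,0],[0.05,0,-0.35],4],[[0,0,0],[0.1,0,-0.7],4],[[0,0,0],[0.15,0,-1.05],4],[[0,0,0],[0.21,0,-1.4],4],[[0,0,0],[0.26,0,-1.75],4],[[0,0,0],[0.31,0,-2.1],4],[[0,0,0],[0.37,0,-2.45],4],[[0,0,0],[0.4,0,-2.7],4]]'
python3 -m inch '[[[0,0,0],[0,0,1],4],[[0,0,0],[0,0,2.5],4],[[0,0,0],[0,0,2.5],4]]'
python3 - <<'E'
from h import *; import cv2
rows([[-.05,.15,.23],[-.05,-.1,.24],[-.05,-.165,.24],[-.05,-.165,.09]],0.)
im=imaging.capture("scene")[195:375,235:415]; cv2.imwrite("pics/s3.png",cv2.resize(im,None,fx=3,fy=3,interpolation=2)[:,:,::-1])
E
```

```text
t: 6.5
tcp_pos: [0.5126, 0.1638, 0.012]
tcp_rot: [0.52, 0.551, -0.451, 0.471]
wrist_force: [-0.0, -1.1, 0.5]
width: 0.04
t: 6.8
tcp_pos: [0.5135, 0.1371, 0.0077]
tcp_rot: [0.521, 0.551, -0.452, 0.471]
wrist_force: [0.1, 0.2, -0.3]
width: 0.04
t 6.80 binder-frame tcp [0.005  0.1627 0.0077] F [ 0.1  0.2 -0.3] w 0.040 j6 1.69
turn [-0.    -0.15   0.008]
[-0.05, 0.15, 0.23] -> [-22.13, -5.67, -2.07]
[-0.05, -0.1, 0.24] -> [-26.85, -5.69, 22.51]
[-0.05, -0.165, 0.24] -> [-27.82, -5.69, 28.93]
[-0.05, -0.165, 0.09] -> [-12.99, -5.58, 31.17]
```

View pics/s3.png

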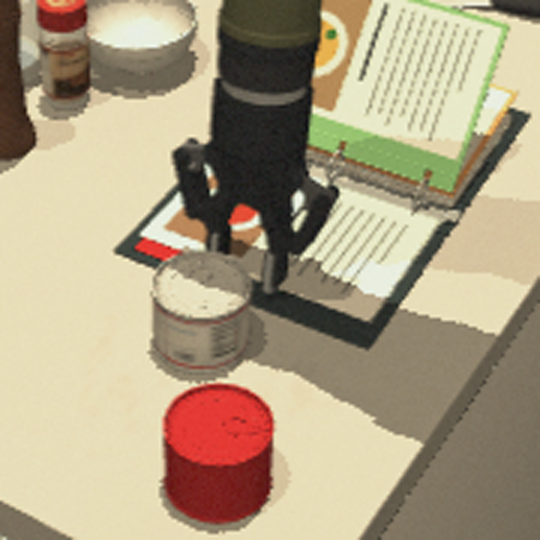

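The tin stands upright on the worktop at crop (202,310), clear of the cover edge and of the red tin. I'll retreat up and over to the right of the leaf, closing the fingers.

```bash
python3 -m inch '[[[0,0,0],[-4,0,0.5],4],[[0,0,0],[-8,0,0],4],[[0,-0.03,0],[-12.5,-1,-0.5],3],[[0,-0.06,0],[-17,-2,-1],2],[[0,-0.1,0.01],[-22,-3,-1],1],[[0,-0.15,0.01],[-24,-4,2],0],[[0,-0.15,0.01],[-25.5,-5,7],0],[[0,-0.15,0.01],[-26.3,-5.6,12],0]]' 20
python3 - <<'E'
from h import *
rows([[-.05,-.1,.24],[-.05,-.17,.24],[-.05,-.17,.085]],0.)
i=imaging.camera_info("scene");T=np.array(i['T']);d=T[:3,:3]@[(302.3-i['cx'])/i['fx'],(290-i['cy'])/i['fy'],1];p=T[:3,3]+d*(.058-T[2,3])/d[2]
c,s=np.cos(V[2]),np.sin(V[2]);q=p-[V[0],V[1],0];print("tin binder",c*q[0]+s*q[1],c*q[1]-s*q[0])
E
```

```text
t: 7.65
tcp_pos: [0.468, -0.0193, 0.2521]
tcp_rot: [0.488, 0.512, -0.485, 0.514]
wrist_force: [0.6, -0.3, -0.2]
width: -0.0003
t 7.65 binder-frame tcp [-0.0482  0.0087  0.2521] F [ 0.6 -0.3 -0.2] w -0.000 j6 1.48
turn [ 0.003 -0.001 -0.006]
[-0.05, -0.1, 0.24] -> [1.2, -0.22, 10.87]
[-0.05, -0.17, 0.24] -> [1.19, -0.23, 17.87]
[-0.05, -0.17, 0.085] -> [16.69, -0.32, 17.89]
tin binder 0.0015755013765593358 0.233654635546247
```

```bash
python3 -m inch '[[[0,0,0],[0.4,-0.1,5],0],[[0,0,0],[1,-0.2,10],0],[[0,0,0],[1.2,-0.2,14.5],0],[[0,0,0],[1.2,-0.2,17.9],0],[[0,0,0],[5,-0.2,17.9],0],[[0,0,0],[9.5,-0.3,17.9],0],[[0,0,0],[14,-0.3,17.9],0],[[0,0,0],[16.7,-0.3,17.9],0]]'
python3 - <<'E'
from h import *
rows([[-.05,-.12,.09],[-.05,-.09,.1],[-.05,-.012,.145]],0.)
E
```

```text
t: 8.45
tcp_pos: [0.4732, -0.1975, 0.0817]
tcp_rot: [0.488, 0.513, -0.486, 0.513]
wrist_force: [-0.3, 0.3, -0.2]
width: -0.0004
t 8.45 binder-frame tcp [-0.0518 -0.1695  0.0817] F [-0.3  0.3 -0.2] w -0.000 j6 1.12
turn [ 0.002 -0.003 -0.003]
[-0.05, -0.12, 0.09] -> [-0.81, 0.19, -4.96]
[-0.05, -0.09, 0.1] -> [-1.8, 0.2, -7.96]
[-0.05, -0.012, 0.145] -> [-6.28, 0.23, -15.77]
```

```bash
python3 -m inch '[[[0,0,0],[-0.2,0.1,-1.5],0],[[0,0,0],[-0.4,0.1,-3],0],[[0,0,0],[-0.6,0.2,-4.2],0],[[0,0,0],[-0.8,0.2,-5],0],[[0,0,0],[-1.1,0.2,-5.8],0],[[0,0,0],[-1.4,0.2,-6.6],0],[[0,0,0],[-1.7,0.2,-7.4],0],[[0,0,0],[-2,0.2,-8.2],0]]'
python3 - <<'E'
from h import *; import cv2
rows([[-.05,-.012,.145]],0.)
im=imaging.capture("scene")[135:315,245:445]; cv2.imwrite("pics/s4.png",cv2.resize(im,None,fx=3,fy=3,interpolation=2)[:,:,::-1])
E
```

```text
t: 9.25
tcp_pos: [0.4712, -0.1151, 0.1026]
tcp_rot: [0.489, 0.512, -0.486, 0.513]
wrist_force: [0.4, -3.1, 0.5]
width: -0.0
t 9.25 binder-frame tcp [-0.0498 -0.0871  0.1026] F [ 0.4 -3.1  0.5] w -0.000 j6 1.28
turn [ 0.001 -0.003 -0.004]
[-0.05, -0.012, 0.145] -> [-4.22, 0.0, -7.52]
```

View pics/s4.png

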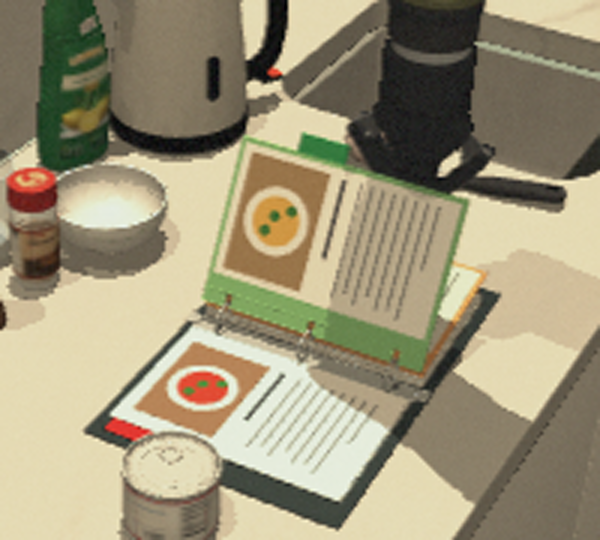

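The leaf is rising with the fingers behind it, with 3 N on its edge at crop (410,185). The edge is high up the fingers, so I'll raise the tips faster while pushing on.

```bash
python3 -m inch '[[[0,0,0],[-0.8,0,-0.3],0],[[0,0,0],[-1.7,0,-1],0],[[0,0,0],[-2.5,0,-1.8],0],[[0,0,0],[-3.1,0,-2.7],0],[[0,0,0],[-3.5,0,-3.6],0],[[0,0,0],[-3.8,0,-4.6],0],[[0,0,0],[-4.1,0,-5.6],0],[[0,0,0],[-4.3,0,-6.6],0]]'
python3 - <<'E'
from h import *
ts=[[-.05,-.13*np.cos(t)-.011,.018+.13*np.sin(t)] for t in np.arange(1.5,3.3,.08)]
rows([[round(float(a),3) for a in q] for q in ts],0.)
E
```

```text
t: 10.1
tcp_pos: [0.4673, -0.0473, 0.1461]
tcp_rot: [0.489, 0.513, -0.485, 0.513]
wrist_force: [0.5, -1.8, -1.0]
width: -0.0004
t 10.10 binder-frame tcp [-0.0503 -0.0192  0.1461] F [ 0.5 -1.8 -1. ] w -0.000 j6 1.41
turn [ 0.002 -0.004 -0.003]
[-0.05, -0.02, 0.148] -> [-0.19, 0.03, 0.08]
[-0.05, -0.01, 0.148] -> [-0.19, 0.04, -0.92]
[-0.05, 0.001, 0.147] -> [-0.08, 0.04, -2.02]
[-0.05, 0.011, 0.146] -> [0.02, 0.04, -3.02]
[-0.05, 0.021, 0.144] -> [0.22, 0.04, -4.02]
[-0.05, 0.031, 0.141] -> [0.53, 0.04, -5.02]
[-0.05, 0.041, 0.137] -> [0.93, 0.04, -6.01]
[-0.05, 0.05, 0.133] -> [1.34, 0.04, -6.91]
[-0.05, 0.059, 0.128] -> [1.84, 0.05, -7.81]
[-0.05, 0.068, 0.122] -> [2.44, 0.05, -8.71]
[-0.05, 0.076, 0.115] -> [3.15, 0.05, -9.51]
[-0.05, 0.083, 0.108] -> [3.85, 0.04, -10.2]
[-0.05, 0.09, 0.1] -> [4.65, 0.04, -10.9]
[-0.05, 0.096, 0.092] -> [5.45, 0.04, -11.5]
[-0.05, 0.102, 0.083] -> [6.36, 0.04, -12.09]
[-0.05, 0.107, 0.074] -> [7.26, 0.04, -12.59]
[-0.05, 0.111, 0.064] -> [8.26, 0.04, -12.98]
[-0.05, 0.114, 0.054] -> [9.26, 0.03, -13.28]
[-0.05, 0.116, 0.044] -> [10.26, 0.03, -13.48]
[-0.05, 0.118, 0.034] -> [11.26, 0.03, -13.67]
[-0.05, 0.119, 0.023] -> [12.36, 0.03, -13.77]
[-0.05, 0.119, 0.013] -> [13.36, 0.02, -13.76]
[-0.05, 0.118, 0.003] -> [14.36, 0.02, -13.66]
```

```bash
python3 -m inch '[[[0,0,0],[-0.2,0,-0.9],0],[[0,0,0],[-0.1,0,-2],0],[[0,0,0],[0,0,-3],0],[[0,0,0],[0.2,0,-4],0],[[0,0,0],[0.5,0,-5],0],[[0,0,0],[0.9,0,-6],0],[[0,0,0],[1.3,0,-6.9],0],[[0,0,0],[1.8,0,-7.8],0]]'
python3 - <<'E'
from h import *; import cv2
ts=[[-.05,-.13*np.cos(t)-.011,.018+.13*np.sin(t)] for t in np.arange(2.22,3.24,.08)]
rows([[round(float(a),3) for a in q] for q in ts],0.)
im=imaging.capture("scene")[135:315,245:445]; cv2.imwrite("pics/s5.png",cv2.resize(im,None,fx=3,fy=3,interpolation=2)[:,:,::-1])
E
```

```text
t: 10.9
tcp_pos: [0.4632, 0.0315, 0.128]
tcp_rot: [0.489, 0.513, -0.485, 0.513]
wrist_force: [0.6, -0.5, 0.2]
width: 0.0001
t 10.90 binder-frame tcp [-0.0505  0.0597  0.128 ] F [ 0.6 -0.5  0.2] w 0.000 j6 1.58
turn [ 0.003 -0.004 -0.003]
[-0.05, 0.068, 0.122] -> [0.6, 0.05, -0.83]
[-0.05, 0.076, 0.115] -> [1.3, 0.05, -1.62]
[-0.05, 0.083, 0.108] -> [2.01, 0.05, -2.32]
[-0.05, 0.09, 0.1] -> [2.81, 0.05, -3.02]
[-0.05, 0.096, 0.092] -> [3.61, 0.05, -3.61]
[-0.05, 0.102, 0.083] -> [4.51, 0.04, -4.21]
[-0.05, 0.107, 0.074] -> [5.42, 0.04, -4.71]
[-0.05, 0.111, 0.064] -> [6.42, 0.04, -5.1]
[-0.05, 0.114, 0.054] -> [7.42, 0.04, -5.4]
[-0.05, 0.116, 0.044] -> [8.42, 0.03, -5.6]
[-0.05, 0.118, 0.034] -> [9.42, 0.03, -5.79]
[-0.05, 0.119, 0.023] -> [10.52, 0.03, -5.89]
[-0.05, 0.119, 0.013] -> [11.52, 0.03, -5.88]
```

View pics/s5.png

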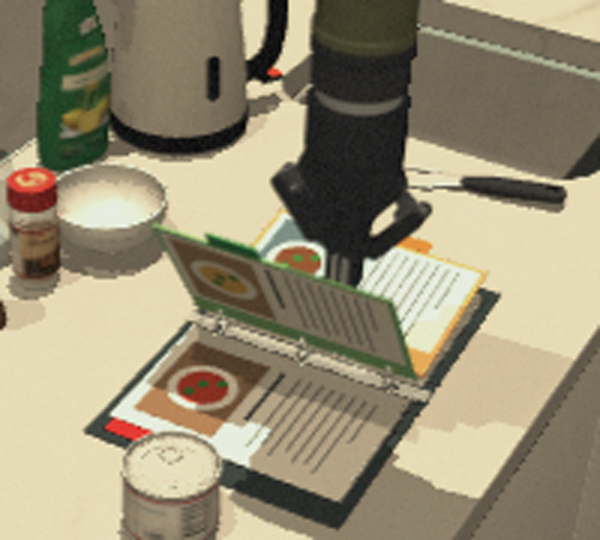

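The leaf is past vertical, leaning left, with the fingertips on its upper face at crop (345,265). The orange leaf is still on the right. I'll continue along the arc.

```bash
python3 -m inch '[[[0,0,0],[0.6,0,-0.8],0],[[0,0,0],[1.3,0,-1.6],0],[[0,0,0],[2,0,-2.3],0],[[0,0,0],[2.8,0,-3],0],[[0,0,0],[3.6,0,-3.6],0],[[0,0,0],[4.5,0,-4.2],0],[[0,0,0],[5.4,0,-4.7],0],[[0,0,0],[6.4,0,-5.1],0]]'
python3 - <<'E'
from h import *
rows([[-.05,.119,.023],[-.05,.119,.013],[-.05,.119,.008]],0.)
E
```

```text
t: 11.75
tcp_pos: [0.4599, 0.0842, 0.0626]
tcp_rot: [0.488, 0.514, -0.485, 0.512]
wrist_force: [-0.2, 0.4, 0.7]
width: -0.0005
t 11.75 binder-frame tcp [-0.0511  0.1125  0.0626] F [-0.2  0.4  0.7] w -0.000 j6 1.70
turn [ 0.003 -0.005 -0.002]
[-0.05, 0.119, 0.023] -> [3.97, 0.11, -0.63]
[-0.05, 0.119, 0.013] -> [4.97, 0.11, -0.62]
[-0.05, 0.119, 0.008] -> [5.47, 0.1, -0.62]
```

```bash
python3 -m inch '[[[0,0,0],[1,0,-0.3],0],[[0,0,0],[2,0.1,-0.6],0],[[0,0,0],[3,0.1,-0.9],0],[[0,0,0],[4,0.1,-1.1],0],[[0,0,0],[4.6,0.1,-1.2],0],[[0,0,0],[5,0.1,-1.3],0],[[0,0,0],[5.2,0.1,-1.3],0],[[0,0,0],[5.2,0.1,-1.3],0]]'
python3 - <<'E'
from h import *
rows([[-.05,.125,.008]],0.)
E
```

```text
t: 12.55
tcp_pos: [0.4601, 0.0974, 0.0118]
tcp_rot: [0.488, 0.514, -0.485, 0.512]
wrist_force: [-5.8, -0.8, 16.4]
width: 0.0002
t 12.55 binder-frame tcp [-0.0503  0.1256  0.0118] F [-5.8 -0.8 16.4] w 0.000 j6 1.72
turn [ 0.003 -0.005 -0.002]
[-0.05, 0.125, 0.008] -> [0.38, 0.03, 0.06]
```

Pressing at 16 N with the tip stopped at 11.8 mm, against about 11.3 mm predicted for the leaf on its stop. I'll lift straight off, move clear and check.

```bash
python3 -m inch '[[[0,0,0],[-1,0,0],0],[[0,0,0],[-4,0,0],0],[[0,0,0],[-8.5,0,0],0],[[0,0,0],[-13,0,0],0],[[0,0,0],[-17.5,0,1],0],[[0,0,0],[-22,0,4],0],[[0,0,0],[-24,0,9],0],[[0,0,0],[-24,0,14],0]]'
python3 -m inch '[[[0,0,0],[0,0,5],0],[[0,0,0],[0,0,10],0],[[0,0,0],[0,0,15],0],[[0,0,0],[0,0,20],0],[[0,0,0],[0,0,20],0],[[0,0,0],[0,0,20],0]]'
python3 - <<'E'
from h import *; import cv2
a=imaging.capture("scene")[135:335,235:435]; b=imaging.capture("top")[200:340,235:395]
cv2.imwrite("pics/f.png",np.hstack([cv2.resize(a,(400,400)),cv2.resize(b,(400,350)).repeat(1,0)if 0 else cv2.copyMakeBorder(cv2.resize(b,(400,350)),0,50,0,0,0)])[:,:,::-1])
for th in(3.0,3.1,3.19): print(th,[np.round(((proj("scene",b2w(V,leaf(th,x)))-[235,135])*2)).tolist() for x in(.105,-.105)],[np.round((proj("top",b2w(V,leaf(th,x)))-[235,200])*2.5+[400,0]).tolist() for x in(.105,-.105)])
print(telemetry.sense()['t'])
E
```

```text
t: 13.35
tcp_pos: [0.4691, -0.0378, 0.255]
tcp_rot: [0.489, 0.513, -0.483, 0.515]
wrist_force: [1.6, 1.0, 0.1]
width: -0.0
t: 13.95
tcp_pos: [0.4798, -0.2386, 0.2541]
tcp_rot: [0.49, 0.512, -0.483, 0.514]
wrist_force: [-0.2, 0.2, 0.4]
width: -0.0001
3.0 [[91.0, 257.0], [249.0, 315.0]] [[496.0, 44.0], [442.0, 237.0]]
3.1 [[90.0, 268.0], [247.0, 326.0]] [[496.0, 47.0], [443.0, 238.0]]
3.19 [[90.0, 277.0], [246.0, 335.0]] [[498.0, 50.0], [445.0, 239.0]]
14.05
```

View pics/f.png

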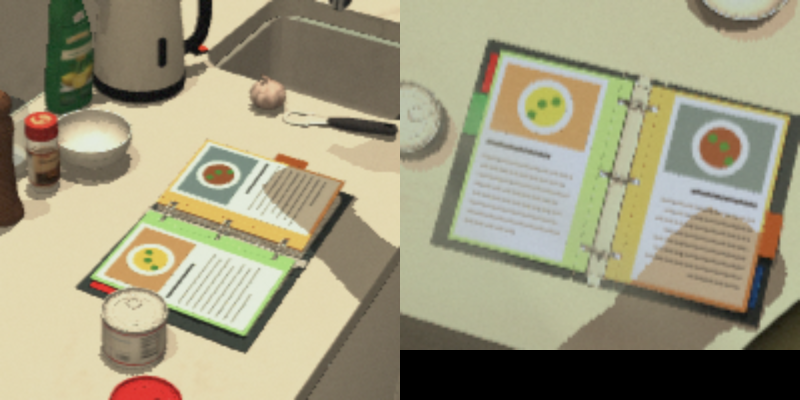

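The green leaf's corners in the scene view, (90,277) and (246,335), match the 3.19 prediction (90,277)/(246,335). The orange leaf is still on the right, and the tin stands clear of the cover. I'll hand the job in.

```bash
python3 -c "
from workcell import order; print(order.finish_job())"
```

```text
the job is handed in; nothing more can be done
None
```

The binder is turned to its next section, and I handed the job in at about 14 s of the 53 s allowed; no verdict was reported.

- **Tin:** I slid it left with parted fingertips at 1–3 N. It stands upright on the worktop about 234 mm left of the spine line, so its near side is roughly 19 mm past the cover's edge and clear of the red look-alike.
- **Green divider:** I pushed it over the rings with closed fingertips at up to about 3 N, then pressed it down until it stopped. That last press read about 16 N downward and 6 N sideways, well inside the limits but firmer than the rest. In the final scene picture its free-edge corners match a fully flat leaf (3.19 rad).
- **Everything else:** The orange divider is still on the right, and the last pictures show nothing else moved. The arm finished about 25 cm above the worktop, touching nothing.

No check failed or disagreed. I took the green divider's final angle only from that comparison of picked-off corners and from the height where the press stopped: 11.8 mm, against about 11.3 mm predicted.

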